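# Draw the lamp diffuser out of its half-shut box

### The job

The long diffuser of the under-cabinet lamp lies in the blue storage box with one end under the half-shut lid, which does not move. Grip it by its two long edges only, without touching the lens face, tilt it so that it comes out slantwise through the opening without being forced against the lid, and finish still holding it level and still in the gripper, with all of it at least 10 cm higher than the lid and clear of everything else. Leave the mug and the wooden spoon where they are.

Things in the scene. Friction and masses are not known exactly. Their poses are not given: they have to be found in the camera images.
- diffuser: lamp diffuser: flat strip 320 mm long (its y), 44 wide (x), 9 thick (z), about 100 g. White frame 6 mm wide and 9 thick all round; the cream lens lies 2 mm below it on both faces. Origin: middle of the underside; centre of mass at the middle. It lies flat on the box's rests, underside 13 mm above the worktop, nearly along the box's y and central in it; its -y end is under the lid.
- lens: the cream lens face of the diffuser, 308 x 32 x 5 mm, fixed in its frame; not to be touched by the gripper. Origin: its centre, 4.5 mm above the diffuser's origin.
- open_end (a point): middle of the diffuser's +y end, half-way up its thickness: the end in the open half of the box, 160 mm from the middle
- covered_end (a point): middle of the diffuser's -y end, half-way up its thickness: the end that starts under the lid
- storage_box: fixed blue box, outside 240 (x) x 360 (y) x 75 mm high, walls and floor 5 mm. Origin: centre of underside. Rubber rests (150 in x, 20 in y, tops at z 13 mm) cross its floor at y = -125 and +125. A fixed clear lid with white front edge (underside z 75, top 79, low thumb grip to 82) covers it from the -y end to y = -30; the rest is the opening, 230 wide, 205 long.
- lid_edge (a point): middle of the lid's front edge, at its underside, 75 mm above the worktop (box y = -30 mm)
- end_wall (a point): middle of the top of the box's +y end wall, 75 mm above the worktop (box y = 177.5 mm)
- mug_1: bystander: white speckled mug, 86 x 117 x 88 mm, origin under its middle (handle included)
- toaster: bystander at the back: metal toaster, 189 mm high, fixed. Above it wall cabinets (underside about 0.42 m over the worktop) overhang the back of the worktop, most towards the left: keep the arm close in when swinging past on the left
- lid: the clear lid of the storage box, 240 x 150 x 4 mm, fixed, white along its front edge. Origin: centre of its underside, 75 mm above the worktop.
- wooden_spoon: bystander: wooden spoon on the worktop, 304 x 45 x 14 mm

How it is judged (in metres and radians):
On the way:
1. the diffuser slants through the opening: its open end above the box's rim, its covered end still below the lid (height (world z) of open_end above 0.082 m and height (world z) of covered_end below 0.074 m and contact force between the fingers and diffuser above 1 N), for 0.1 s.
At the end, for the whole second after the job is handed in: the diffuser is held in the fingers, at rest (under 30 mm/s), level within 11 degrees, both ends at least 10 cm above the lid (higher than 180 mm over the worktop), and it does not touch the box, toaster or mug (height (world z) of each of open_end, covered_end above 0.18 m and angle between diffuser's own z axis and vertical below 0.2 rad and linear speed of diffuser below 0.03 m/s and contact force between the fingers and diffuser above 1 N and contact force between diffuser and storage_box below 0.2 N and contact force between diffuser and toaster below 0.2 N and contact force between diffuser and mug_1 below 0.2 N); the arm keeps its last pose, push and grip.
It fails at once if the gripper or arm touches the lens face (contact force between any of the arm, the fingers and lens above 0.5 N).
It fails at once if the diffuser is forced against the lid (over 15 N) (contact force between diffuser and lid above 15 N).
It fails at once if mug or wooden spoon moved more than 20 mm (distance of any of mug_1, wooden_spoon from where it was at the start of the episode above 0.02 m).
It also fails if it takes over 38 s, if anything falls off the work surface, if the arm or the gripper's body presses on something with over 40 N, if the wrist force passes 120 N, or if a joint passes its speed limit or range.

### The arm

A 6-joint arm with a two-finger parallel gripper is mounted at the origin on a cart in front of the work surface, level with it; the furniture and walls round the work are solid. World frame = base frame: x ahead of the robot, y to its left, z up, the work surface at z = 0. Lengths are in mm, angles in rad, forces in N, time in s.
With the tool pointing down it reaches from about 375 to 750 mm from the base axis. Payload 9 kg.
Tool frame: the origin (TCP) lies midway between the tips of the shut fingers; the grasp point (between the pads) lies 19 mm behind it (manip.grip_depth is the distance from the TCP to the grasp point, in mm); z points along the fingers, y is the line along which they close (so a half turn about z gives the same grasp; the last joint's range is limited). The gripper opens to 85 mm and grips with 20 to 120 N. Pads are 22 mm wide; open, the fingers measure 114 mm over their backs; the gripper's body (76 mm by 85 mm) begins 54 mm behind the grasp point. The pads swing forward as they close: fully open they stand 13 mm farther back than shut.
Start: joints at [0.909, 0.104, 0.097, 1.564, 0, 1.353], TCP at [257.633, 541.906, 231.331] pointing down, gripper open.
Joint ranges: [-2.99, 2.99], [-0.84, 1.86], [-1.1, 1.16], [-1.84, 2.11], [-1.51, 1.56], [-3.14, 3.14]. Speed limits (rad/s): [2.22, 2.22, 2.57, 3.14, 3.14, 3.14].

### API

Orientations are given as a rotation vector (axis times angle).
In Python, from rig import manip, eyes gives the robot as it stands. The module is installed in compiled form; this text tells all that it offers.
- The arm moves only by the tool servo_tool, never from a script. Its arguments are lists of equal length, an entry for each row: "hand": the closure, from -1 (fully open) to 1 (shut); "translation": the shift along the world's x, y, z in mm, a list of three; "delta_rot": the turn, a rotation vector about the world's x, y, z in rad, a list of three. In form: {"hand": [hand, ...], "translation": [[dx, dy, dz], ...], "delta_rot": [[ax, ay, az], ...]}. A call has 1 to 5 rows; each row shifts and turns the commanded pose from where the row before left it; what a row does not reach is not made up. A row lasts 1/12 s, in which the tool goes at most 41.7 mm and 7.16 degrees, less where a joint would pass 70% of its speed; a pose out of reach is approached as far as the arm can. A call is refused whole if a number of a shift passes 41.7 or a number of a turn 0.125, either way. A call with a gripper value outside its range is refused whole. The fingers move at their own pace and stop on an object; "force" is the grip in N (left out, the last holds). Time passes only in rows, so rows that do not move let the fingers close. It gives the time, the measured TCP pose, the force, the opening and the grip force at its end, in the units of the state.
- manip.observe(): the state, without advancing time (a new reading comes with each control period).
- eyes.grab_frame(name): name is "scene" or "top" or "wrist"; returns a dict with "img" (480x640x3 uint8, red, green, blue), "z_map" (480x640 float32, mm along the optical axis (not along the pixel's ray), 0 where there is no reading), "intrinsics" (3x3 intrinsics, pixels), "cam_to_world" (4x4, takes a point from camera to world coordinates); the wrist camera has in their place "T_tool_cam" (4x4, takes a point from camera to tool coordinates, whose origin is the TCP and whose axes are the flange's). Camera axes: x right, y up, looking along -z (the intrinsics and any distortion apply to the point x, -y, -z); pixel columns grow to the right and rows downward; lengths in mm; the calibration is good to about 2 mm. A picture is of the moment at which its call begins: read the wrist's pose just before it.
- manip.sign_off(): hands the job in; it is judged then, once.
The state is a dict: "time_s": time; "joints": joint angles; "qvel": joint speeds; "joint_efforts": joint torques, N m; "position": TCP position; "eef_rot": TCP orientation; "wrist_force": force on the tool from outside, world axes, zero at the start; "wrist_torque": the same for the moment, N m; "grip_width": opening from 0.0 (shut) to 1.0 (fully open); "grasp_force": force on a finger pad.
Only numpy, scipy, OpenCV 4.12 (cv2) and the standard library are available. Lean on these libraries where they do the work, as an engineer would, in place of code of your own. Each camera call takes 0.05 s, during which the arm holds its last target. There are 200 camera calls.

## Working session

There is one attempt and no reset: what is moved stays moved. The work goes in short steps, Python scripts to look and compute and a tool call to move; the robot and the scene stay as the last step left them, time stands still between calls to the robot, and variables do not carry over. Pictures are saved under pics/ and viewed, at most 10 in all, crops included, and the job is handed in when it is done.

Besides the shell and the picture viewer there is one more tool, called after "Call:" by a JSON object that holds its "api" and its "payload". servo_tool: Moves the arm, as the interface text tells. Its arguments: {"type":"object","properties":{"hand":{"type":"array","items":{"type":"number"}},"translation":{"type":"array","items":{"type":"array","items":{"type":"number"}}},"delta_rot":{"type":"array","items":{"type":"array","items":{"type":"number"}}},"force":{"type":"number"}},"required":["hand","translation","delta_rot"]}

```bash
mkdir -p pics
python3 - <<'E'
from rig import manip, eyes
import cv2,numpy as np
print(manip.observe(), manip.grip_depth)
for n in ("top","scene"):
    f=eyes.grab_frame(n); cv2.imwrite(f"pics/{n}0.png",f["img"][:,:,::-1]); np.savez(f"{n}0.npz",**f)
    print(n,f["intrinsics"],f["cam_to_world"], [k for k in f])
E
```

```text
{'time_s': 0.0, 'joints': array([ 9.09306779e-01,  1.04703125e-01,  9.64934697e-02,  1.56389044e+00,
       -1.91058438e-07,  1.35314005e+00]), 'qvel': array([-3.90482657e-04,  2.95845808e-04,  7.08756045e-04, -1.62487690e-03,
       -1.58433100e-03, -5.17472120e-05]), 'joint_efforts': array([ 9.18180085e-04, -5.56927693e+01,  5.03649116e+01,  1.68912322e-02,
       -3.39515782e-04,  6.26124731e-06]), 'position': array([257.40954747, 541.62464565, 230.53339826]), 'eef_rot': array([-6.91341272e-01, -3.06401102e+00,  1.85306026e-03]), 'wrist_force': array([-0.37321222, -0.17874328,  0.30368083]), 'wrist_torque': array([-0.0329822 ,  0.03286601, -0.04105992]), 'grasp_force': 0.0, 'grip_width': 0.9985938430623768} 18.700000000000003
top [[535.26281769   0.         310.19687683]
 [  0.         535.26281769 231.95999458]
 [  0.           0.           1.        ]] [[ 2.44622944e-02  9.97117882e-01 -7.18159130e-02  4.13629309e+02]
 [-9.99665067e-01  2.50052084e-02  6.67037716e-03  8.52604512e+01]
 [ 8.44692422e-03  7.16286868e-02  9.97395599e-01  1.29199747e+03]
 [ 0.00000000e+00  0.00000000e+00  0.00000000e+00  1.00000000e+00]] ['img', 'z_map', 'intrinsics', 'cam_to_world']
scene [[478.01298742   0.         320.64310675]
 [  0.         478.01298742 238.0618057 ]
 [  0.           0.           1.        ]] [[ 6.65545446e-01  5.08840714e-01 -5.46013175e-01 -2.22322210e+02]
 [-7.46238912e-01  4.66705145e-01 -4.74672301e-01 -5.50119096e+02]
 [ 1.32945656e-02  7.23372266e-01  6.90330225e-01  9.69864688e+02]
 [ 0.00000000e+00  0.00000000e+00  0.00000000e+00  1.00000000e+00]] ['img', 'z_map', 'intrinsics', 'cam_to_world']
```

View pics/top0.png

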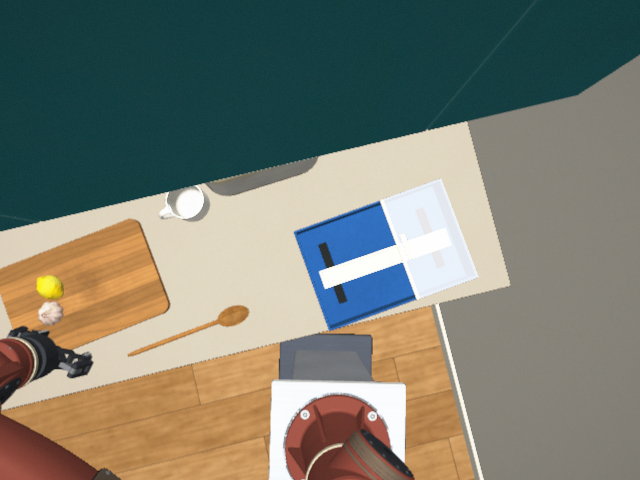

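View pics/scene0.png

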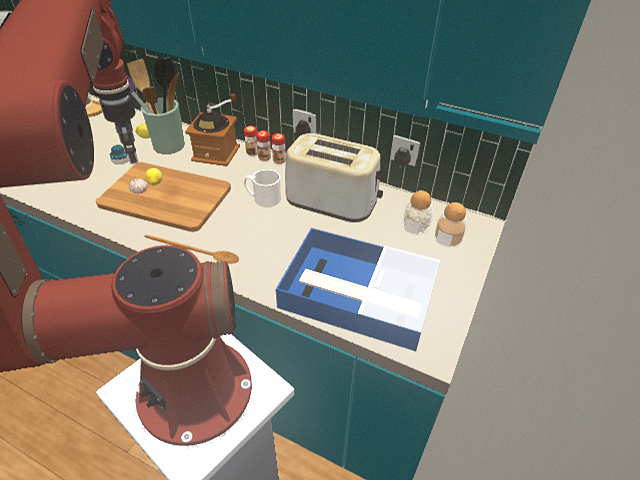

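The top view shows the box with corners near (296,232), (327,329), (477,276) and (441,181). The lid is on the right and the diffuser runs from about (322,278) to (450,240). The mug is at (185,203) and the spoon at about (190,330). The scene view shows the same layout.

```bash
cat > h.py <<'E'
import numpy as np
def cast(f,uv,z):
    uv=np.atleast_2d(uv).astype(float);K=f["intrinsics"];T=f["cam_to_world"]
    d=np.c_[(uv[:,0]-K[0,2])/K[0,0],-(uv[:,1]-K[1,2])/K[1,1],-np.ones(len(uv))]@T[:3,:3].T
    return (T[:3,3]+d*((z-T[2,3])/d[:,2])[:,None])
E
python3 - <<'E'
import numpy as np,cv2
from h import cast
from scipy.spatial.transform import Rotation as R
f=np.load("top0.npz"); im=f["img"]; hsv=cv2.cvtColor(im,cv2.COLOR_RGB2HSV)
print("corners",cast(f,[(296,232),(327,329),(477,276),(441,181)],75).round(1))
print("lid edge",cast(f,[(381,204),(416,299)],79).round(1))
# blue rim of open half
# diffuser: bright low-sat, in open half
roi=np.zeros(im.shape[:2],np.uint8); cv2.fillPoly(roi,[np.array([(305,240),(378,212),(392,250),(404,285),(332,320)])],255)
m=((hsv[:,:,1]<60)&(hsv[:,:,2]>170)&(roi>0)).astype(np.uint8)
n,l,s,c=cv2.connectedComponentsWithStats(m);k=1+np.argmax(s[1:,4]);print(s[k])
v,u=np.nonzero(l==k); P=cast(f,np.c_[u,v],22)[:,:2].astype(np.float32)
rr=cv2.minAreaRect(P); bp=cv2.boxPoints(rr); print("open part",rr,bp.round(1))
zm=f["z_map"]; print(zm[265,365],zm[245,430])
# full-length including part under lid: brightest
m2=((hsv[:,:,1]<25)&(hsv[:,:,2]>245)); v,u=np.nonzero(m2[175:335,290:480]); print(len(u))
cr=im[170:340,280:490,::-1]; cv2.imwrite("pics/crop.png",cv2.resize(cr,None,fx=3.5,fy=3.5,interpolation=cv2.INTER_CUBIC))
r=R.from_rotvec([-.69134,-3.06401,.00185]).as_matrix(); print(r.round(3))
E
```

```text
corners [[ 500.4  109.5   75. ]
 [ 283.3   34.    75. ]
 [ 410.5 -304.2   75. ]
 [ 626.3 -220.8   75. ]]
lid edge [[ 569.   -82.9   79. ]
 [ 355.4 -165.1   79. ]]
[ 319  246   78   43 1490]
open part ((424.1092224121094, -37.64784240722656), (45.50336837768555, 183.5551300048828), 20.41493797302246) [[ 370.8   40.4]
 [ 434.8 -131.6]
 [ 477.4 -115.7]
 [ 413.4   56.3]]
1269.0895 1216.3491
6739
[[-0.903  0.429 -0.001]
 [ 0.429  0.903 -0.001]
 [ 0.    -0.001 -1.   ]]
```

View pics/crop.png

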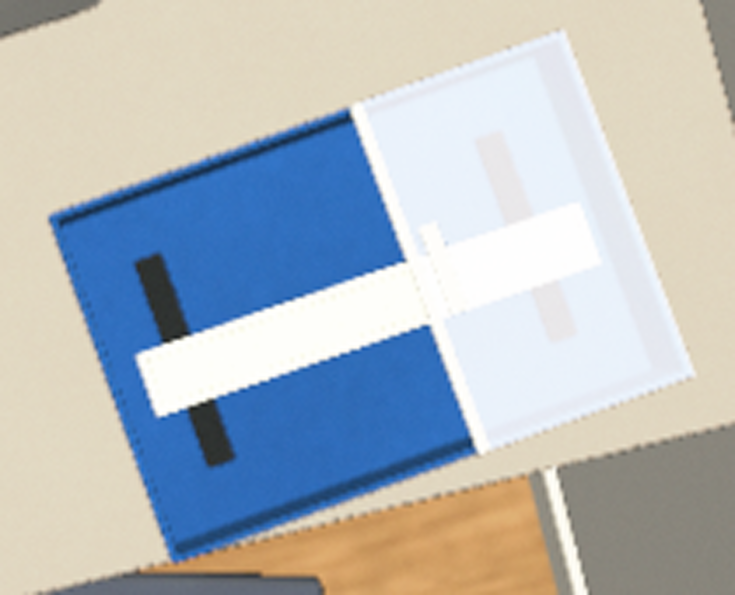

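The crop shows the diffuser's open end at crop (147,385) and the lid's white front edge from (352,105) to (480,450). Both agree with the rectangle fit. Next I check the cabinet edge before swinging.

Run:
```python
import numpy as np
from h import cast
f=np.load("top0.npz")
for z in (420,): print(cast(f,[(0,220),(120,195),(235,172),(330,150),(430,130)],z).round(0))
zm=f["z_map"];T=f["cam_to_world"]
print([zm[int(r),int(c)] for c,r in [(5,210),(120,185),(235,160),(330,140)]])
```

```text
[[ 483.  585.  420.]
 [ 529.  392.  420.]
 [ 572.  205.  420.]
 [ 613.   50.  420.]
 [ 651. -115.  420.]]
[np.float32(685.3854), np.float32(699.17865), np.float32(713.794), np.float32(732.6116)]
```

Call:
{"api": "servo_tool", "payload": {"hand": [-1,-1,-1,-1,-1], "translation": [[5,-33,0],[5,-33,0],[5,-33,0],[5,-33,0],[5,-33,0]], "delta_rot": [[0,0,-0.043],[0,0,-0.043],[0,0,-0.043],[0,0,-0.043],[0,0,-0.043]], "force": 60}}

```text
time_s: 0.52
position: [282.3, 375.4, 230.8]
eef_rot: [-1.018, -2.972, 0.001]
wrist_force: [1.3, -0.8, 0.7]
grip_width: 1.0
grasp_force: 0.0
```

Call:
{"api": "servo_tool", "payload": {"hand": [-1,-1,-1,-1,-1], "translation": [[9,-33,0],[9,-33,0],[9,-33,0],[9,-33,0],[9,-33,0]], "delta_rot": [[0,0,-0.043],[0,0,-0.043],[0,0,-0.043],[0,0,-0.043],[0,0,-0.043]]}}

```text
time_s: 0.93
position: [327.5, 210.5, 231.1]
eef_rot: [1.332, 2.845, 0.0]
wrist_force: [-0.6, -0.2, -0.1]
grip_width: 1.004
grasp_force: 0.0
```

Call:
{"api": "servo_tool", "payload": {"hand": [-1,-1,-1,-1,-1], "translation": [[12,-33,0],[12,-33,0],[12,-33,0],[12,-33,0],[12,-33,0]], "delta_rot": [[0,0,-0.043],[0,0,-0.043],[0,0,-0.043],[0,0,-0.043],[0,0,-0.043]]}}

```text
time_s: 1.35
position: [387.7, 45.1, 231.2]
eef_rot: [1.63, 2.685, 0.0]
wrist_force: [-0.1, 0.3, 0.5]
grip_width: 0.997
grasp_force: 0.0
```

Call:
{"api": "servo_tool", "payload": {"hand": [-1,-1,-1,-1,-1], "translation": [[14,-33,0],[14,-33,0],[14,-33,0],[0,0,0],[0,0,0]], "delta_rot": [[0,0,-0.043],[0,0,-0.043],[0,0,-0.043],[0,0,0],[0,0,0]]}}

```text
time_s: 1.77
position: [429.5, -53.4, 230.7]
eef_rot: [-1.8, -2.573, 0.0]
wrist_force: [-0.0, 0.8, -0.2]
grip_width: 0.999
grasp_force: 0.0
```

Run:
```python
import numpy as np,cv2
from rig import manip,eyes
from scipy.spatial.transform import Rotation as R
o=manip.observe(); f=eyes.grab_frame("wrist"); print({k:np.round(o[k],3) for k in("time_s","position","eef_rot","joints","grip_width")})
T=np.eye(4);T[:3,:3]=R.from_rotvec(o["eef_rot"]).as_matrix();T[:3,3]=o["position"]
f["cam_to_world"]=T@f["T_tool_cam"]; print(T[:3,:3].round(3), f["T_tool_cam"].round(2))
np.savez("wrist1.npz",**f); cv2.imwrite("pics/wrist1.png",f["img"][:,:,::-1])
```

```text
{'time_s': np.float64(1.767), 'position': array([429.505, -53.402, 230.657]), 'eef_rot': array([-1.8  , -2.573,  0.   ]), 'joints': array([-0.428, -0.411, -0.371,  1.612,  0.   ,  0.793]), 'grip_width': np.float64(0.999)}
[[-0.343  0.939 -0.001]
 [ 0.939  0.343  0.001]
 [ 0.001 -0.001 -1.   ]] [[   0.      0.96    0.28   71.  ]
 [   1.     -0.      0.      0.68]
 [   0.      0.28   -0.96 -141.96]
 [   0.      0.      0.      1.  ]]
```

View pics/wrist1.png

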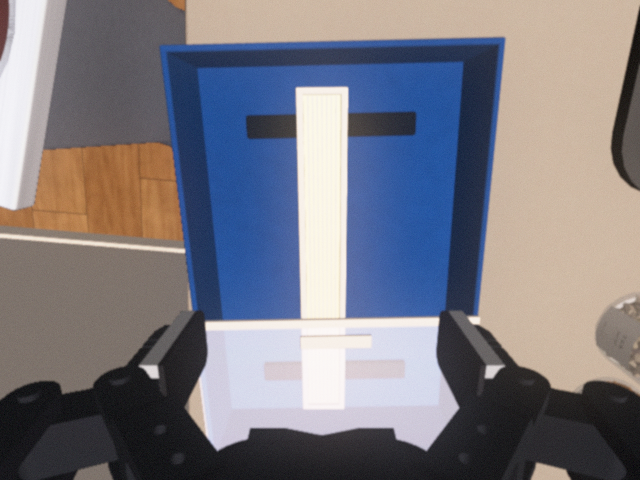

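The wrist view shows the open half of the box. The diffuser is centred, from its end at (322,88) to the lid edge at row 320, with the fingers on either side.

Run:
```python
import numpy as np,cv2
from h import cast
f=np.load("wrist1.npz"); hsv=cv2.cvtColor(f["img"],cv2.COLOR_RGB2HSV)
m=((hsv[:,:,1]<90)&(hsv[:,:,2]>150)).astype(np.uint8); m[:70]=0;m[312:]=0;m[:,:260]=0;m[:,390:]=0
n,l,s,c=cv2.connectedComponentsWithStats(m);k=1+np.argmax(s[1:,4]);print(s[k])
v,u=np.nonzero(l==k); P=cast(f,np.c_[u,v],22)[:,:2].astype(np.float32)
rr=cv2.minAreaRect(P);print(rr,cv2.boxPoints(rr).round(1))
e=[( (np.nonzero(l[r]==k)[0][[0,-1]]).mean(),r) for r in range(95,310,10)]
L=cast(f,e,22); vx=cv2.fitLine(L[:,:2].astype(np.float32),cv2.DIST_L2,0,.01,.01).ravel();d=vx[:2]*np.sign(vx[1]);print("line",vx,np.degrees(np.arctan2(-d[0],d[1])))
end=cast(f,[(322.5,87)],22)[0];print("end",end.round(1),"grasp",(end[:2]-110*d).round(1),"centre",(end[:2]-160*d).round(1))
print("lid edge",cast(f,[(323,319)],79).round(1), cast(f,[(164,46),(502,40)],75).round(1))
K=f["intrinsics"];print(K)
```

```text
[  295    86    54   226 11411]
((429.1029052734375, -49.422874450683594), (45.89595031738281, 206.0141143798828), 20.38629722595215) [[ 371.7   39.1]
 [ 443.5 -154. ]
 [ 486.5 -138. ]
 [ 414.7   55.1]]
line [ 3.4958622e-01 -9.3690419e-01  4.2760587e+02 -4.5352913e+01] 20.462008
end [394.3  46.6  22. ] grasp [432.8 -56.5] centre [ 450.2 -103.3]
lid edge [[ 458.1 -126.7   79. ]] [[284.2  28.8  75. ]
 [501.6 112.1  75. ]]
[[391.16550734   0.         321.4442742 ]
 [  0.         391.16550734 245.30043716]
 [  0.           0.           1.        ]]
```

Call:
{"api": "servo_tool", "payload": {"hand": [-1,-1,-1,-1,-1], "translation": [[2.5,-3,-35],[0,0,-35],[0,0,-35],[0,0,-35],[0,0,-30]], "delta_rot": [[0,0,0.006],[0,0,0],[0,0,0],[0,0,0],[0,0,0]]}}

```text
time_s: 2.23
position: [431.2, -53.4, 59.2]
eef_rot: [-1.786, -2.584, -0.0]
wrist_force: [0.4, -0.0, 0.6]
grip_width: 0.996
grasp_force: 0.0
```

Call:
{"api": "servo_tool", "payload": {"hand": [-1,-1,-1,-1,-1], "translation": [[0,0,-20],[0,0,-15],[0,0,-10],[0,0,-5],[0,0,0]], "delta_rot": [[0,0,0],[0,0,0],[0,0,0],[0,0,0],[0,0,0]]}}

```text
time_s: 2.65
position: [431.7, -54.3, 10.8]
eef_rot: [-1.787, -2.583, 0.0]
wrist_force: [-0.4, 0.4, 0.8]
grip_width: 1.002
grasp_force: 0.0
```

Call:
{"api": "servo_tool", "payload": {"hand": [-1,-1,-0.5,-0.2,0], "translation": [[0,0,-4],[0,0,0],[0,0,0],[0,0,0],[0,0,0]], "delta_rot": [[0,0,0],[0,0,0],[0,0,0],[0,0,0],[0,0,0]]}}

```text
time_s: 3.07
position: [432.5, -55.3, 7.8]
eef_rot: [1.789, 2.582, 0.0]
wrist_force: [-0.1, -0.9, 0.2]
grip_width: 0.607
grasp_force: 0.0
```

Call:
{"api": "servo_tool", "payload": {"hand": [0.3,0.6,1,1,1], "translation": [[0,0,0],[0,0,0],[0,0,0],[0,0,0],[0,0,0]], "delta_rot": [[0,0,0],[0,0,0],[0,0,0],[0,0,0],[0,0,0]], "force": 60}}

```text
time_s: 3.48
position: [432.6, -55.4, 8.1]
eef_rot: [1.789, 2.581, 0.0]
wrist_force: [-2.0, 0.1, 4.7]
grip_width: 0.493
grasp_force: 61.5
```

Run:
```python
import cv2
from rig import eyes,manip
o=manip.observe();print(o["position"],o["wrist_force"],o["grip_width"],o["grasp_force"])
f=eyes.grab_frame("wrist");cv2.imwrite("pics/wrist2.png",f["img"][:,:,::-1])
```

```text
[432.63415081 -55.37188063   8.11537369] [-2.00876123  0.11732911  4.65894837] 0.49345349413725326 61.46974325180054
```

View pics/wrist2.png

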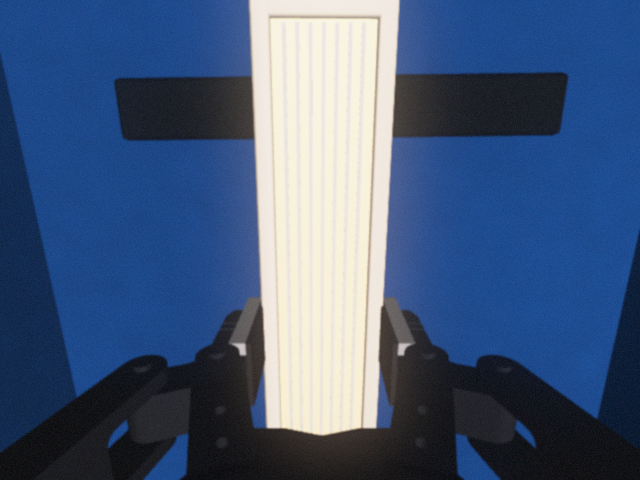

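The wrist view shows the strip between the two pads on its edges, at about columns 262 and 382. The lens is clear. Next I lift slightly and tilt about the covered end.

Call:
{"api": "servo_tool", "payload": {"hand": [1,1,1,1,1], "translation": [[0,0,4],[0,0,5.5],[0,0,5.5],[0,0,5.5],[0,0,5.5]], "delta_rot": [[0,0,0],[0.0245,0.009,0],[0.0245,0.009,0],[0.0245,0.009,0],[0.0245,0.009,0]]}}

```text
time_s: 3.95
position: [432.1, -55.0, 33.8]
eef_rot: [-1.739, -2.51, -0.093]
wrist_force: [-0.2, 0.8, -1.3]
grip_width: 0.498
grasp_force: 60.9
```

Call:
{"api": "servo_tool", "payload": {"hand": [1,1,1,1,1], "translation": [[0,0,5.5],[0,0,5.5],[0,0,5.5],[0,0,5.5],[0,0,5.5]], "delta_rot": [[0.0245,0.009,0],[0.0245,0.009,0],[0.0245,0.009,0],[0.0245,0.009,0],[0.0245,0.009,0]]}}

```text
time_s: 4.37
position: [432.1, -55.2, 61.2]
eef_rot: [-1.675, -2.418, -0.201]
wrist_force: [0.5, -0.2, -0.1]
grip_width: 0.495
grasp_force: 60.9
```

Call:
{"api": "servo_tool", "payload": {"hand": [1,1,1], "translation": [[0,0,5.5],[0,0,0],[0,0,0]], "delta_rot": [[0.0245,0.009,0],[0,0,0],[0,0,0]]}}

```text
time_s: 4.62
position: [432.3, -55.5, 66.3]
eef_rot: [-1.664, -2.4, -0.22]
wrist_force: [0.7, 0.4, -1.3]
grip_width: 0.495
grasp_force: 60.9
```

Run:
```python
import cv2,numpy as np
from rig import eyes,manip
from scipy.spatial.transform import Rotation as R
o=manip.observe();print(o["joints"],R.from_rotvec(o["eef_rot"]).as_matrix().round(3))
f=eyes.grab_frame("scene");np.savez("scene2.npz",**f);cv2.imwrite("pics/scene2.png",cv2.resize(f["img"][200:380,220:460,::-1],None,fx=3,fy=3))
```

```text
[-0.5486577  -0.14405526 -0.47303955  1.44763792  0.1606569   0.64717768] [[-0.339  0.937 -0.089]
 [ 0.905  0.351  0.242]
 [ 0.257  0.002 -0.966]]
```

View pics/scene2.png

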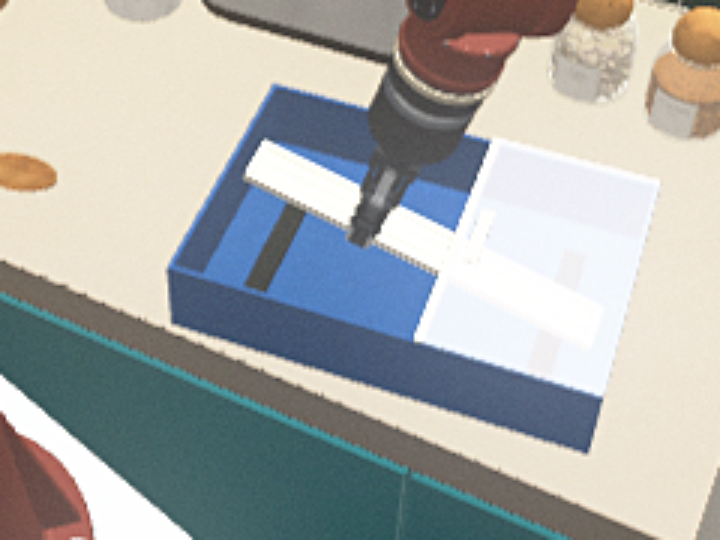

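The scene crop shows the strip tilted: its open end is at crop (256,160), above the box, and the far end is still under the lid.

Run:
```python
import numpy as np
from h import cast
f=np.load("scene2.npz")
g=np.array([432.3,-55.5]);d=np.array([-.35,.937])
for z in (90,100,110):
  e=cast(f,[(220+254/3,200+160/3)],z)[0];c=cast(f,[(220+595/3,200+318/3)],z-80)[0]
  print(z,e.round(1),((e[:2]-g)@d).round(1),((e[:2]-g)@np.array([.937,.35])).round(1),"cov",z-80,((c[:2]-g)@d).round(1))
print(f["z_map"][[253,306],[305,418]])
```

```text
90 [403.2  47.3  90. ] 106.5 8.7 cov 10 -202.4
100 [396.1  40.5 100. ] 102.6 -0.3 cov 20 -202.7
110 [389.   33.7 110. ] 98.7 -9.4 cov 30 -203.0
[1209.9738 1133.0358]
```

Call:
{"api": "servo_tool", "payload": {"hand": [1,1,1,1,1], "translation": [[-2.7,14.5,3.9],[-2.7,14.5,3.9],[-2.7,14.5,3.9],[-2.7,14.5,3.9],[-2.7,14.5,3.9]], "delta_rot": [[0,0,0],[0,0,0],[0,0,0],[0,0,0],[0,0,0]]}}

```text
time_s: 5.08
position: [418.1, 18.4, 85.6]
eef_rot: [-1.663, -2.401, -0.22]
wrist_force: [-0.1, -0.1, -0.4]
grip_width: 0.497
grasp_force: 60.9
```

Call:
{"api": "servo_tool", "payload": {"hand": [1,1,1,1,1], "translation": [[-2.7,14.5,3.9],[-2.7,14.5,3.9],[-2.7,14.5,3.9],[-2.7,14.5,3.9],[-2.7,14.5,3.9]], "delta_rot": [[0,0,0],[0,0,0],[0,0,0],[0,0,0],[0,0,0]]}}

```text
time_s: 5.5
position: [404.6, 90.9, 105.2]
eef_rot: [-1.663, -2.401, -0.22]
wrist_force: [0.4, -0.0, -1.1]
grip_width: 0.494
grasp_force: 60.9
```

Call:
{"api": "servo_tool", "payload": {"hand": [1,1,1], "translation": [[-2.7,14.5,3.9],[0,0,0],[0,0,0]], "delta_rot": [[0,0,0],[0,0,0],[0,0,0]]}}

```text
time_s: 5.75
position: [402.2, 104.8, 109.1]
eef_rot: [-1.661, -2.403, -0.22]
wrist_force: [0.4, -0.5, -1.4]
grip_width: 0.494
grasp_force: 60.9
```

Run:
```python
import cv2,numpy as np
from rig import eyes,manip
from scipy.spatial.transform import Rotation as R
o=manip.observe();print(o["joints"],R.from_rotvec(o["eef_rot"]).as_matrix().round(3))
f=eyes.grab_frame("scene");np.savez("scene3.npz",**f);cv2.imwrite("pics/scene3.png",cv2.resize(f["img"][160:380,200:460,::-1],None,fx=2.7,fy=2.7))
```

```text
[-0.23246857 -0.35486848 -0.56985797  1.5016261   0.21615427  0.96151262] [[-0.342  0.936 -0.089]
 [ 0.904  0.353  0.241]
 [ 0.257  0.002 -0.966]]
```

View pics/scene3.png

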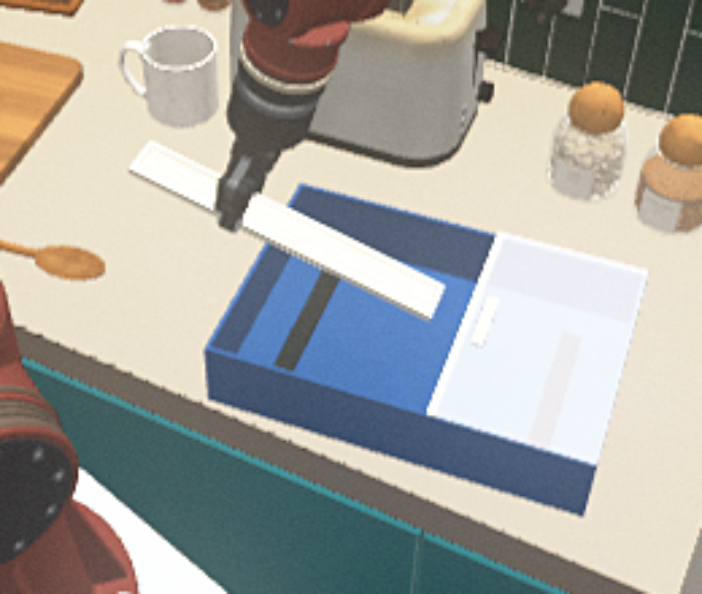

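The strip is fully clear of the lid: its covered end is at crop (437,300) and the lid edge is near column 465. Next I raise it and level it.

Call:
{"api": "servo_tool", "payload": {"hand": [1,1,1,1,1], "translation": [[-1,3,8],[-1,3,14],[0,0,14],[0,0,14],[0,0,14]], "delta_rot": [[0,0,0],[0,0,0],[0,0,0],[0,0,0],[0,0,0]]}}

```text
time_s: 6.22
position: [400.4, 110.0, 174.1]
eef_rot: [-1.664, -2.4, -0.22]
wrist_force: [0.2, -0.6, -1.5]
grip_width: 0.495
grasp_force: 60.9
```

Call:
{"api": "servo_tool", "payload": {"hand": [1,1,1,1,1], "translation": [[0,0,14],[0,0,14],[0,0,14],[0,0,14],[0,0,14]], "delta_rot": [[0,0,0],[0,0,0],[-0.0245,-0.009,0],[-0.0245,-0.009,0],[-0.0245,-0.009,0]]}}

```text
time_s: 6.63
position: [400.5, 110.1, 244.6]
eef_rot: [-1.704, -2.458, -0.155]
wrist_force: [0.6, 0.9, -0.7]
grip_width: 0.495
grasp_force: 60.9
```

Call:
{"api": "servo_tool", "payload": {"hand": [1,1,1,1,1], "translation": [[0,0,5],[0,0,0],[0,0,0],[0,0,0],[0,0,0]], "delta_rot": [[-0.0245,-0.009,0],[-0.0245,-0.009,0],[-0.0245,-0.009,0],[-0.0245,-0.009,0],[-0.0245,-0.009,0]]}}

```text
time_s: 7.05
position: [400.1, 110.5, 247.5]
eef_rot: [-1.765, -2.548, -0.044]
wrist_force: [0.4, 0.4, -1.1]
grip_width: 0.499
grasp_force: 60.9
```

Call:
{"api": "servo_tool", "payload": {"hand": [1,1,1,1,1], "translation": [[0,0,0],[0,0,0],[0,0,0],[0,0,0],[0,0,0]], "delta_rot": [[-0.0245,-0.009,0],[-0.0245,-0.009,0],[0,0,0],[0,0,0],[0,0,0]]}}

```text
time_s: 7.47
position: [400.4, 110.5, 248.1]
eef_rot: [-1.789, -2.582, -0.0]
wrist_force: [-0.1, -0.5, -1.4]
grip_width: 0.495
grasp_force: 60.9
```

Run:
```python
import cv2,numpy as np
from rig import eyes,manip
from scipy.spatial.transform import Rotation as R
o=manip.observe();print(o["joints"],abs(o["qvel"]).max(),R.from_rotvec(o["eef_rot"]).as_matrix().round(3))
f=eyes.grab_frame("scene");np.savez("scene4.npz",**f);cv2.imwrite("pics/scene4.png",f["img"][:,:,::-1])
```

```text
[-4.82985949e-02 -4.61175710e-01 -3.76496880e-01  1.65573227e+00
  2.58342193e-04  1.16325515e+00] 0.00784661708749228 [[-0.352  0.936 -0.   ]
 [ 0.936  0.352  0.   ]
 [ 0.    -0.    -1.   ]]
```

View pics/scene4.png

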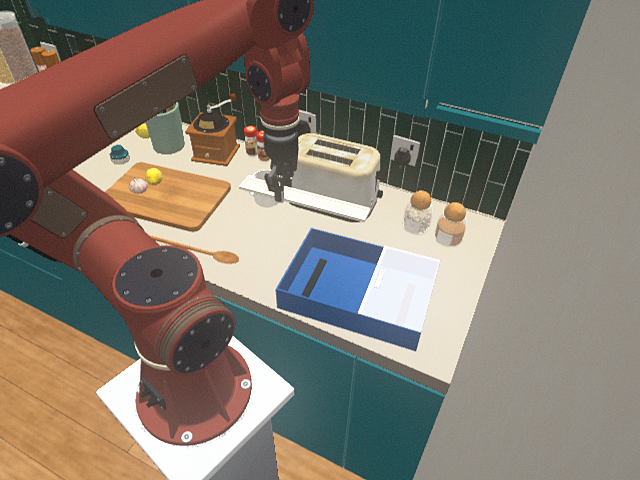

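The strip is held well above the box, from (243,183) to (366,213). I check that it is level, then hand in.

Run:
```python
import numpy as np
from h import cast
f=np.load("scene4.npz");g=np.array([400.4,110.5]);d=np.array([-.352,.936]);x=np.array([.936,.352])
for p in ((244.5,183),(366,213)):
  for z in (245,255,265):
    e=cast(f,[p],z)[0];print(p,z,((e[:2]-g)@d).round(1),((e[:2]-g)@x).round(1))
from rig import manip
o=manip.observe();print(o["time_s"],o["grasp_force"],manip.sign_off())
```

```text
(244.5, 183) 245 113.0 11.1
(244.5, 183) 255 105.9 -0.3
(244.5, 183) 265 98.9 -11.7
(366, 213) 245 -202.0 15.0
(366, 213) 255 -204.7 3.5
(366, 213) 265 -207.4 -7.9
the job is handed in; nothing more can be done
7.5167 60.91228365898132 None
```

The diffuser came out slantwise without being forced against the lid, and I handed the job in at 7.5 s with it held level and still about 255 mm over the worktop; `sign_off` returned no verdict.

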